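Hang the sensor bracket and fit the probe

ROBOT

A 7-joint arm with a two-finger parallel gripper is mounted at the origin on the work surface. World frame = base frame: x ahead of the robot, y to its left, z up, the work surface at z = 0. Lengths are in m, angles in rad, forces in N, time in s.
With the tool pointing down it reaches from about 0.4 to 0.85 m from the base axis. Payload 10.4 kg.
Tool frame: the origin (TCP) lies midway between the tips of the shut fingers; the grasp point (between the pads) lies 19 mm behind it; z points along the fingers, y is the line along which they close (so a half turn about z gives the same grasp; the last joint's range is limited). The gripper opens to 87 mm and grips with 3 to 60 N. Pads are 19 mm wide; open, the fingers measure 117 mm over their backs; the gripper's body (75 mm by 190 mm) begins 51 mm behind the grasp point.
Start: joints at [1.087, 0.332, -0.065, 1.46, 0.022, 1.35, -0.088], TCP at [0.278, -0.56, 0.223] pointing down, gripper open.
Joint ranges: [-2.6, 2.6], [-0.5, 2.12], [-1.47, 1.34], [0.16, 2.42], [-1.27, 4.41], [0.06, 2.06], [-2.6, 2.6]. Speed limits (rad/s): [2.22, 2.22, 2.79, 2.79, 3.14, 3.14, 3.14].

INTERFACE

Orientations are given as a unit quaternion [x, y, z, w].
In Python, from bench import sensors, eyes, order gives the robot as it stands.
- The arm moves only by the tool arm_command, never from a script. Its argument "steps" is a list of rows, each an object with "rot": the turn, a rotation vector about the world's x, y, z in degrees, a list of three; "slide": the shift along the world's x, y, z in m, a list of three; "grip": the opening, from 0 (shut) to 1 (fully open). A call has exactly 8 rows; each row shifts and turns the commanded pose from where the row before left it; what a row does not reach is not made up. A row lasts 1/8 s, in which the tool goes at most 62.5 mm and 10.7 degrees, less where a joint would pass 70% of its speed; a pose out of reach is approached as far as the arm can. A call with a gripper value outside its range is refused whole. The fingers move at their own pace and stop on an object; "newtons" is the grip in N (left out, the last holds). Time passes only in rows, so rows that do not move let the fingers close, or fill a call up. It gives the time, the measured TCP pose, the force, the opening and the grip force at its end, in the units of the state.
- sensors.read_state(): the state, without advancing time (a new reading comes with each control period).
- eyes.camera(name): name is "side" or "top"; returns a dict with "pixels" (480x640x3 uint8, red, green, blue), "intrinsics" (3x3 intrinsics, pixels), "pose" (4x4, takes a point from camera to world coordinates). Camera axes: x right, y down, z forward; pixel columns grow to the right and rows downward; lengths in m; the calibration is good to about 2 mm. A picture is of the moment at which its call begins. There is no depth.
- order.close_job(): hands the job in; it is judged then, once.
Trained networks look in a picture, given as the dict that the camera call returned (one of the last four; its "shot" number tells which), for a name from the list of things; names that differ only in an ending like _2 or _b are one class to them, and where a whole thing is asked for, a point or a joint stands for the part that bears it (a point fixed in the world has none). Each returns a list of dicts, best first, with "conf" (0 to 1); they miss things now and then, are a little off and sometimes report something else, mostly with a low value. They report only what shows in the picture. A call takes as long as a camera call. They do not tell look-alikes from the thing itself.
- eyes.look_for(name, picture): "bbox" ([left, top, right, bottom] in pixels, round what is visible of it).
The state is a dict: "time": time; "joint_positions": joint angles; "joint_vel": joint speeds; "joint_torque": joint torques, N m; "ee_pos": TCP position; "eef_rot": TCP orientation; "ft_force": force on the tool from outside, world axes, zero at the start; "torque": the same for the moment, N m; "width": finger opening in m; "grip_force": force on a finger pad.
Only numpy, scipy, OpenCV 4.12 (cv2) and the standard library are available. Lean on these libraries where they do the work, as an engineer would, in place of code of your own. Each camera call takes 0.05 s, during which the arm holds its last target. There are 200 camera calls.

TASK

Get the measuring point ready: hang the steel bracket by its two claws in the top pair of slots of the slotted upright and press it down until it is fully home. Then take the long straight-headed probe out of the black block and put its rod down through the bracket's eye until its collar rests flush on the eye. Leave the ball-headed spare in the block, do not disturb the other things on the bench, and let go of everything.

Things in the scene. Friction and masses are not known exactly. Their poses are not given: they have to be found in the camera images.
- upright: Fixed slotted upright: aluminium plate 100 mm wide, 175 high, 4 thick (x 0 to 4 mm), facing the robot; flanges and a foot (130 wide, 120 deep, 8 high) behind it, 36 mm free behind the slots. Origin: bench height, middle of the front face; x into the plate, away from the robot; z up. Through slots 11 wide, 26 high, centred at y -20 and +20 mm: top row z 136 to 162, lower row (unused) z 70 to 96.
- slots (a point): Point on the upright's front face midway between the two top slots, at the height of their bottom edges (136 mm above the bench). Axes as upright.
- bracket: Loose steel bracket, about 0.28 kg, standing on its flat underside. Origin: on the underside; x towards the claws, z up. Back plate 60 wide, 46 high, 5 thick, rear face at x +45 mm; flat arm 30 wide, 8 thick; eye block 36 x 36, 10 thick, centred at x -60 mm. Fully home, its underside is 100 mm above the bench, its x axis along the upright's.
- web (a point): Where to hold the bracket: on the middle of its upright web, 30 mm above the underside, right over the bracket's origin. The web stands along the bracket's x on the arm: 10 mm thick (y -5 to +5), from x -27 to +40 mm, top at z 45 mm.
- claws (a point): Point on the bracket's rear face (x +45, z +36 mm) midway between its two claws; coincides with slots when home. Claws at y -20 and +20, 5 wide: necks leave the rear face at z 36 to 42, tongues hang to z 26, 5 to 6 mm behind it, reaching 10.5 mm back. Push them in raised 15 mm (11 to 19) above home till the rear face meets the plate, then lower till the necks sit on the slots' bottom edges.
- eye (a point): Centre of the eye's hole at the eye's top face (x -60, z +10 mm on the bracket). The hole is vertical, round, 14 mm in diameter, right through the 10 mm thickness, with a 1 mm chamfer. Axes as bracket.
- probe: Long probe, steel, about 0.14 kg, upright in one of the block's holes: rod 11 mm diameter, 75 long, under a collar 28 diameter, 8 thick; above that a straight cylindrical head to hold, 22 diameter, 45 tall, thin black band near its top. Origin: centre of the collar's underside (at the start 85 mm above the bench, resting on the block); z up along the axis.
- tip (a point): Lower end of the probe's rod, on its axis, 75 mm below the collar's underside; the end is chamfered.
- block: Black parking block, fixed: 150 mm long (its x axis), 50 mm wide (y), 85 mm high, with two 16 mm holes on its middle line at x = -45 and +45 mm, one holding the probe and the other the spare. Origin: centre of its underside.
- spare: Spare in the block's other hole, to be left there: same rod diameter and collar, but with a ball head of 26 mm diameter and a rod 45 mm long. Origin: centre of the collar's underside.
- ballast: Bystander: rust-brown cast ballast weight with a bar handle, 100 mm diameter, 121 mm high. Origin: centre of its underside.
- bottle: Bystander: green glass bottle, 66 mm diameter, 200 mm high. Origin: centre of its underside.
- adapter: Bystander: black power adapter, 110 x 60 x 35 mm. Origin: centre of its underside.
- mug: Bystander: white mug, 80 mm diameter, 90 mm high. Origin: centre of its underside.
- wrench: Bystander: wrench lying on the bench. Origin: on its underside, near its middle.
- screwdriver: Bystander: screwdriver lying on the bench. Origin: on its underside, near its middle.
Things that resemble listed ones, but are neither listed nor needed, are in the scene too. Leave any blue or purple look-alike of the bracket alone.

How it is judged:
By the outcome, as a careful person would: the job done as asked, in the order asked, and still so for the second after the job is handed in, with the robot touching nothing.
It also fails if it takes over 67 s, if anything falls off the work surface, if the arm or the gripper's body presses on something with over 40 N, if the wrist force passes 120 N, or if a joint passes its speed limit or range.

## Working session

There is one attempt and no reset: what is moved stays moved. The work goes in short steps, Python scripts to look and compute and a tool call to move; the robot and the scene stay as the last step left them, time stands still between calls to the robot, and variables do not carry over. Pictures are saved under pics/ and viewed, at most 10 in all, crops included, and the job is handed in when it is done.

Besides the shell and the picture viewer there is one more tool, called after ">>>" as name(argument=value, ...), one argument or row to a line, values as JSON. arm_command: Moves the arm, as the interface text tells. Its arguments: {"type":"object","properties":{"steps":{"type":"array","items":{"type":"object","properties":{"rot":{"type":"array","items":{"type":"number"}},"slide":{"type":"array","items":{"type":"number"}},"grip":{"type":"number"}}}},"newtons":{"type":"number"}},"required":["steps"]}

```bash
mkdir -p pics; ls; python3 - <<'E'
from bench import sensors, eyes
import cv2,numpy as np
np.set_printoptions(precision=4,suppress=True)
s=sensors.read_state();print(s['time'],s['ee_pos'],s['eef_rot'],s['width'],s['ft_force'])
for n in('side','top'):
    p=eyes.camera(n);cv2.imwrite(f'pics/{n}0.png',cv2.cvtColor(p['pixels'],cv2.COLOR_RGB2BGR))
    print(n,p['intrinsics'].tolist(),np.array(p['pose']))
    for o in('upright','bracket','probe','spare','block','ballast','bottle','adapter','mug','wrench','screwdriver'):
        print(o,[(np.round(d['bbox']).tolist(),round(d['conf'],2)) for d in eyes.look_for(o,p)[:3]])
E
```

```text
pics
0.0 [ 0.2777 -0.5595  0.2217] [ 0.9736  0.2284 -0.0002 -0.0007] 0.0870807429630715 [-0.5481  0.7273  0.5466]
side [[614.279428773779, 0.0, 315.00616331525094], [0.0, 614.279428773779, 246.8961879176974], [0.0, 0.0, 1.0]] [[ 0.7503 -0.3625  0.5528 -0.3475]
 [-0.661  -0.3955  0.6377 -1.0286]
 [-0.0126 -0.8439 -0.5364  0.9717]
 [ 0.      0.      0.      1.    ]]
upright [([340.0, 201.0, 398.0, 276.0], 0.56)]
bracket [([170.0, 255.0, 220.0, 280.0], 0.98), ([248.0, 241.0, 271.0, 281.0], 0.79), ([215.0, 221.0, 264.0, 252.0], 0.56)]
probe [([356.0, 296.0, 364.0, 318.0], 0.69)]
spare [([371.0, 283.0, 381.0, 298.0], 0.54), ([389.0, 360.0, 435.0, 418.0], 0.22)]
block [([340.0, 292.0, 389.0, 357.0], 0.82)]
ballast [([298.0, 193.0, 333.0, 233.0], 0.6)]
bottle [([371.0, 284.0, 383.0, 301.0], 0.59), ([448.0, 260.0, 458.0, 298.0], 0.55), ([298.0, 190.0, 334.0, 233.0], 0.52)]
adapter [([433.0, 356.0, 474.0, 399.0], 0.69)]
mug [([388.0, 361.0, 436.0, 418.0], 0.9)]
wrench [([197.0, 200.0, 233.0, 224.0], 0.81)]
screwdriver [([290.0, 285.0, 330.0, 300.0], 0.88), ([390.0, 360.0, 435.0, 420.0], 0.41)
[... 293 characters left out ...]
 ]]
upright [([323.0, 160.0, 366.0, 203.0], 0.79)]
bracket [([256.0, 244.0, 300.0, 276.0], 0.91), ([226.0, 294.0, 270.0, 334.0], 0.78), ([226.0, 228.0, 252.0, 277.0], 0.71)]
probe [([244.0, 152.0, 278.0, 193.0], 0.68), ([422.0, 265.0, 436.0, 278.0], 0.39)]
spare [([410.0, 237.0, 422.0, 249.0], 0.66)]
block [([401.0, 229.0, 436.0, 286.0], 0.82)]
ballast [([242.0, 150.0, 276.0, 192.0], 0.7), ([326.0, 238.0, 359.0, 298.0], 0.56)]
bottle [([407.0, 153.0, 439.0, 186.0], 0.85), ([242.0, 151.0, 278.0, 194.0], 0.4)]
adapter [([476.0, 233.0, 504.0, 271.0], 0.89)]
mug [([468.0, 276.0, 511.0, 302.0], 0.59)]
wrench [([157.0, 203.0, 185.0, 258.0], 0.92)]
screwdriver [([336.0, 238.0, 357.0, 278.0], 0.63)]
```

```bash
python3 - <<'E'
import cv2
a=cv2.imread('pics/top0.png');cv2.imwrite('pics/top0c.png',cv2.resize(a[140:340,150:450+0],None,fx=2.6,fy=2.6,interpolation=2))
a=cv2.imread('pics/side0.png');cv2.imwrite('pics/side0c.png',cv2.resize(a[180:380,150:450],None,fx=2.6,fy=2.6,interpolation=2))
E
```

```text
(no output)
```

View pics/top0c.png

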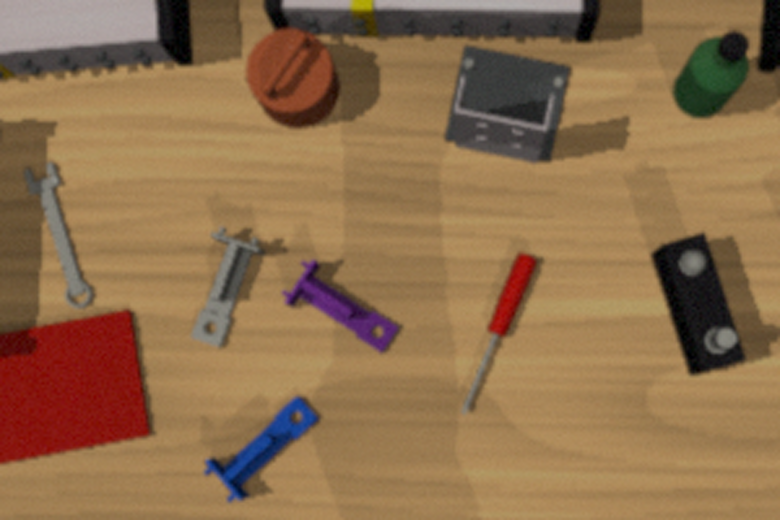

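View pics/side0c.png

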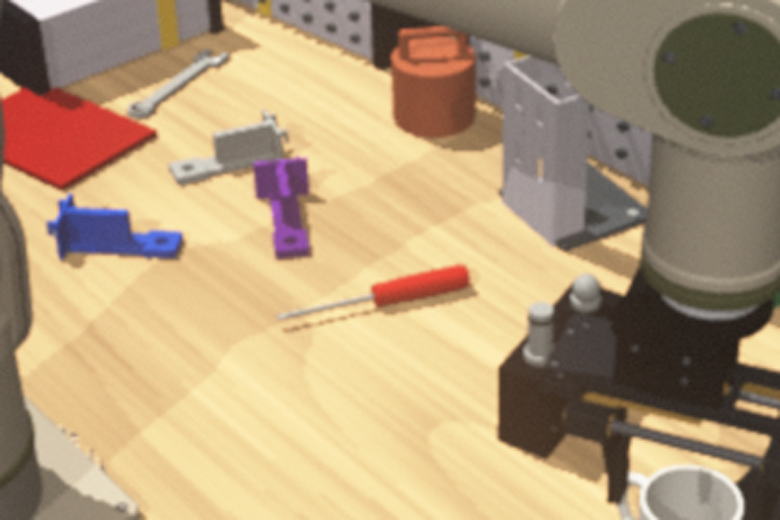

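Top crop: the grey bracket is at about (228,290), claws up. The upright is at (508,105), the black block at (700,305), with the probe in its lower hole (720,340) and the spare in the upper one (692,262). The side crop agrees: blue and purple look-alikes lie beside the steel bracket. Next, zoomed tiles for picking points.

```bash
cat > h.py <<'E'
import numpy as np,cv2
from scipy.optimize import least_squares
from bench import sensors, eyes
np.set_printoptions(precision=4,suppress=True)
def shot(n):
    p=eyes.camera(n);return p
def proj(p,X):
    T=np.linalg.inv(np.array(p['pose']));X=np.atleast_2d(X)
    c=X@T[:3,:3].T+T[:3,3];q=c@np.array(p['intrinsics']).T
    return q[:,:2]/q[:,2:]
def place(v,L):
    c,s=np.cos(v[2]),np.sin(v[2]);L=np.atleast_2d(L)
    return L@np.array([[c,-s,0],[s,c,0],[0,0,1]]).T+[v[0],v[1],0]
def onplane(p,uv,z):
    T=np.array(p['pose']);d=T[:3,:3]@np.linalg.solve(np.array(p['intrinsics']),[*uv,1.])
    return T[:3,3]+d*(z-T[2,3])/d[2]
def tiles(specs,fn,s=6,w=44,h=49):
    # spec: (picture, left, top); grid lines every 10 px labelled
    out=[]
    for p,l,t in specs:
        a=cv2.cvtColor(p['pixels'],cv2.COLOR_RGB2BGR)[t:t+h,l:l+w]
        a=cv2.resize(a,None,fx=s,fy=s,interpolation=cv2.INTER_CUBIC)
        for u in range(-(-l//10)*10,l+w,10):
            x=int((u-l+.5)*s);cv2.line(a,(x,0),(x,6),(0,0,255),1);cv2.putText(a,str(u),(x-8,16),0,.33,(0,0,255),1)
        for v in range(-(-t//10)*10,t+h,10):
            y=int((v-t+.5)*s);cv2.line(a,(0,y),(6,y),(0,0,255),1);cv2.putText(a,str(v),(8,y+4),0,.33,(0,0,255),1)
        out.append(a)
    n=3 if len(out)>2 else len(out)
    cv2.imwrite(fn,np.vstack([np.hstack(out[i:i+n]) for i in range(0,len(out),n)]))
E
python3 - <<'E'
from h import *
t,s=shot('top'),shot('side')
tiles([(t,220,225),(t,322,158),(t,396,228),(s,213,212),(s,338,198),(s,340,275)],'pics/t1.png')
E
```

```text
(no output)
```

View pics/t1.png

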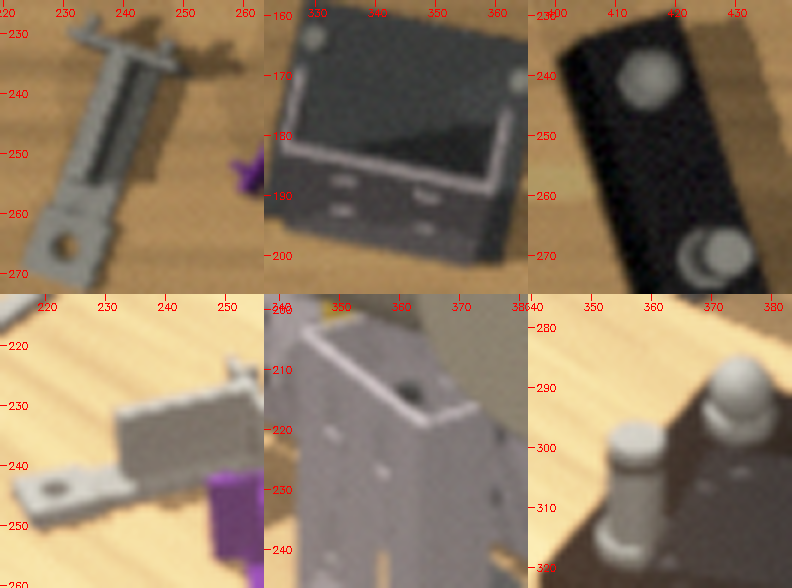

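The tiles show the bracket eye at top (230.2,265.7) and side (221.7,244). The upright's front corners are at top (325,182) and (359.5,189), and the probe head top is at top (429,269.7) and side (357.5,298.3). I'll fit the poses and draw the models over the pictures.

```bash
cat >> h.py <<'E'
def fit(obs,v0):
    f=lambda v:np.concatenate([(proj(p,place(v,L))[0]-uv) for p,uv,L in obs])
    r=least_squares(f,v0,loss='soft_l1');return r.x,r.fun.reshape(-1,2)
def wires(p,v,boxes,z0=0):
    im=p['pixels'] if p['pixels'].flags.writeable else p['pixels'].copy()
    return im
def overlay(p,polys,fn,l,t,w,h,s):
    a=cv2.cvtColor(p['pixels'],cv2.COLOR_RGB2BGR)[t:t+h,l:l+w]
    a=cv2.resize(a,None,fx=s,fy=s,interpolation=cv2.INTER_CUBIC)
    for P,c in polys:
        q=((proj(p,P)-[l,t]+.5)*s).astype(int);cv2.polylines(a,[q.reshape(-1,1,2)],False,c,1)
    if fn: cv2.imwrite(fn,a)
    return a
def rect(x0,x1,y0,y1,z): return np.array([[x0,y0,z],[x1,y0,z],[x1,y1,z],[x0,y1,z],[x0,y0,z]])/1e3
def circ(r,z,cx=0):
    a=np.linspace(0,2*np.pi,33);return np.c_[cx+r*np.cos(a),r*np.sin(a),0*a+z]/1e3
BR=[rect(-78,-42,-18,18,10),rect(-27,40,-5,5,45),rect(40,45,-30,30,46),rect(45,55.5,17.5,22.5,42),rect(45,55.5,-22.5,-17.5,42),circ(7,10,-60)]
UP=[rect(0,4,-50,50,175),rect(0,0,14.5,25.5,136),rect(0,0,-25.5,-14.5,136),np.array([[0,y,z] for y,z in((14.5,136),(25.5,136),(25.5,162),(14.5,162),(14.5,136))])/1e3,np.array([[0,-y,z] for y,z in((14.5,136),(25.5,136),(25.5,162),(14.5,162),(14.5,136))])/1e3,np.array([[0,50,175],[0,50,0],[0,-50,0],[0,-50,175]])/1e3]
PR=[circ(11,138),circ(14,93),circ(14,85)]
E
python3 - <<'E'
from h import *
t,s=shot('top'),shot('side')
m=lambda *a:np.array(a)/1e3
ob=[(t,(230.2,265.7),m(-60,0,10)),(s,(221.7,244),m(-60,0,10)),(t,(240.8,232.8),m(42.5,0,46)),(t,(231.5,230),m(42.5,30,46)),(t,(250.3,235.8),m(42.5,-30,46)),
 (s,(215,242.2),m(-78,18,10)),(s,(218.8,248.3),m(-78,-18,10)),(s,(232.5,230.8),m(-27,0,45))]
ou=[(t,(325,182.2),m(2,50,175)),(t,(359.5,188.8),m(2,-50,175)),(s,(344.3,203.5),m(2,50,175)),(s,(364.2,219.2),m(2,-50,175)),
 (t,(335,187.7),m(2,20,136)),(t,(348.7,189.8),m(2,-20,136)),(s,(349.2,220.7),m(2,20,136)),(s,(357.2,227),m(2,-20,136))]
op=[(t,(429,269.7),m(0,0,138)),(s,(357.5,298.3),m(0,0,138)),(t,(425.3,270.3),m(0,0,93))]
R=[]
for o,v0 in((ob,[.4,.27,-.3]),(ou,[.5,0,0]),(op,[.25,-.3,0])):
    v,r=fit(o,v0);R.append(v);print(v,np.degrees(v[2]));print(r.round(1).tolist())
np.save('R.npy',R)
A=[]
pol=[(place(v,P),(0,255,255)) for v,M in zip(R,(BR,UP,PR)) for P in M]
for p,l,tt in((t,220,225),(t,322,158),(t,402,238),(s,213,212),(s,335,198),(s,340,285)): A.append(overlay(p,pol,None,l,tt,44,49,6))
cv2.imwrite('pics/o1.png',np.vstack([np.hstack(A[:3]),np.hstack(A[3:])]))
E
```

```text
[ 0.5106  0.2954 -0.3092] -17.71837393415856
[[1.4, 0.2], [0.5, -0.4], [0.1, -0.2], [-0.1, -0.5], [-0.0, -0.1], [-0.4, -0.2], [-0.8, -0.3], [-0.6, 0.2]]
[ 0.6659 -0.0163 -0.1937] -11.095356728344317
[[-0.4, -0.2], [0.7, 0.5], [-0.7, -0.3], [0.1, -0.4], [0.1, -0.2], [0.2, 0.5], [0.2, -0.4], [0.3, -0.3]]
[ 0.4421 -0.2599  0.    ] 0.0
[[0.0, -0.1], [-0.1, -0.8], [0.4, 0.3]]
```

View pics/o1.png

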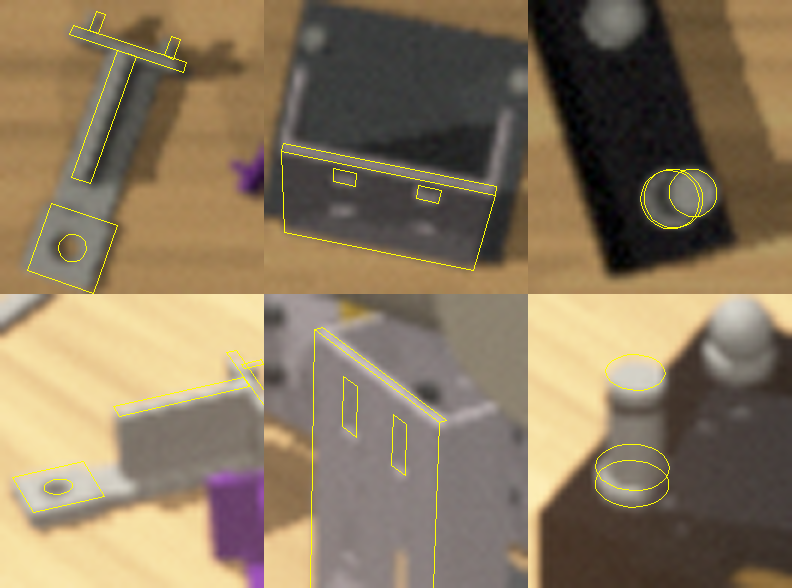

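The models sit within about 1 px in both pictures. The bracket is at (0.511,0.295) with yaw about -18°, the upright at (0.666,-0.016) with yaw -11°, and the probe at (0.442,-0.260). All are in reach. Moving above the web.

>>> arm_command(
  steps=[
    {"slide": [0.0145, 0.0535, 0.0125], "rot": [0, 0, 8.5], "grip": 1},
    {"slide": [0.0145, 0.0535, 0.0125], "rot": [0, 0, 8.5], "grip": 1},
    {"slide": [0.0145, 0.0535, 0.0125], "rot": [0, 0, 8.5], "grip": 1},
    {"slide": [0.0145, 0.0535, 0.0125], "rot": [0, 0, 8.5], "grip": 1},
    {"slide": [0.0145, 0.0535, 0.0125], "rot": [0, 0, 8.5], "grip": 1},
    {"slide": [0.0145, 0.0535, 0.0125], "rot": [0, 0, 8.5], "grip": 1},
    {"slide": [0.0145, 0.0535, 0.0125], "rot": [0, 0, 8.5], "grip": 1},
    {"slide": [0.0145, 0.0535, 0.0125], "rot": [0, 0, 8.5], "grip": 1},
  ],
  newtons=30,
)

```text
time: 2.4
ee_pos: [0.3941, -0.13, 0.3232]
eef_rot: [0.678, 0.735, -0.0, 0.001]
ft_force: [1.0, -0.1, 0.3]
width: 0.0866
grip_force: 0.0
```

>>> arm_command(
  steps=[
    {"slide": [0.0145, 0.0535, 0], "rot": [0, 0, 8.4], "grip": 1},
    {"slide": [0.0145, 0.0535, 0], "rot": [0, 0, 8.4], "grip": 1},
    {"slide": [0.0145, 0.0535, 0], "rot": [0, 0, 8.4], "grip": 1},
    {"slide": [0.0145, 0.0535, 0], "rot": [0, 0, 8.4], "grip": 1},
    {"slide": [0.0145, 0.0535, -0.03], "rot": [0, 0, 8.4], "grip": 1},
    {"slide": [0.0145, 0.0535, -0.03], "rot": [0, 0, 8.4], "grip": 1},
    {"slide": [0.0145, 0.0535, -0.03], "rot": [0, 0, 8.4], "grip": 1},
    {"slide": [0.0145, 0.0535, -0.03], "rot": [0, 0, 8.4], "grip": 1},
  ],
)

```text
time: 3.4
ee_pos: [0.5103, 0.2957, 0.2028]
eef_rot: [0.158, 0.987, 0.0, 0.0]
ft_force: [1.6, -0.7, 1.3]
width: 0.0871
grip_force: 0.0
```

>>> arm_command(
  steps=[
    {"slide": [0, 0, -0.03], "grip": 0.5},
    {"slide": [0, 0, -0.04], "grip": 0.5},
    {"slide": [0, 0, -0.04], "grip": 0.5},
    {"slide": [0, 0, -0.04], "grip": 0.5},
    {"slide": [0, 0, -0.03], "grip": 0.5},
    {"slide": [0, 0, -0.01], "grip": 0.5},
    {"grip": 0.5},
    {"grip": 0.3},
  ],
)

```text
schema error: expected keys rot, slide, grip
```

>>> arm_command(
  steps=[
    {"grip": 0},
    {"grip": 0},
    {"grip": 0},
    {"grip": 0},
    {"grip": 0},
    {"slide": [0, 0, 0.02], "grip": 0},
    {"slide": [0, 0, 0.03], "grip": 0},
    {"slide": [0, 0, 0.05], "grip": 0},
  ],
  newtons=45,
)

```text
schema error: expected keys rot, slide, grip
```

>>> arm_command(
  steps=[
    {"slide": [0, 0, -0.03], "rot": [0, 0, 0], "grip": 0.5},
    {"slide": [0, 0, -0.04], "rot": [0, 0, 0], "grip": 0.5},
    {"slide": [0, 0, -0.04], "rot": [0, 0, 0], "grip": 0.5},
    {"slide": [0, 0, -0.04], "rot": [0, 0, 0], "grip": 0.5},
    {"slide": [0, 0, -0.03], "rot": [0, 0, 0], "grip": 0.5},
    {"slide": [0, 0, -0.01], "rot": [0, 0, 0], "grip": 0.5},
    {"slide": [0, 0, 0], "rot": [0, 0, 0], "grip": 0.5},
    {"slide": [0, 0, 0], "rot": [0, 0, 0], "grip": 0.3},
  ],
)

```text
time: 4.4
ee_pos: [0.5102, 0.2949, 0.015]
eef_rot: [0.16, 0.987, 0.001, 0.001]
ft_force: [-0.1, -0.4, 0.3]
width: 0.0392
grip_force: 0.0
```

>>> arm_command(
  steps=[
    {"slide": [0, 0, 0], "rot": [0, 0, 0], "grip": 0},
    {"slide": [0, 0, 0], "rot": [0, 0, 0], "grip": 0},
    {"slide": [0, 0, 0], "rot": [0, 0, 0], "grip": 0},
    {"slide": [0, 0, 0], "rot": [0, 0, 0], "grip": 0},
    {"slide": [0, 0, 0], "rot": [0, 0, 0], "grip": 0},
    {"slide": [0, 0, 0.02], "rot": [0, 0, 0], "grip": 0},
    {"slide": [0, 0, 0.03], "rot": [0, 0, 0], "grip": 0},
    {"slide": [0, 0, 0.05], "rot": [0, 0, 0], "grip": 0},
  ],
  newtons=45,
)

```text
time: 5.4
ee_pos: [0.5083, 0.2933, 0.1141]
eef_rot: [0.16, 0.987, -0.001, -0.001]
ft_force: [1.7, -0.3, -1.7]
width: 0.0099
grip_force: 45.0
```

>>> arm_command(
  steps=[
    {"slide": [0.0099, -0.0368, 0.002], "rot": [0, 0, 1.0], "grip": 0},
    {"slide": [0.0099, -0.0368, 0.002], "rot": [0, 0, 1.0], "grip": 0},
    {"slide": [0.0099, -0.0368, 0.002], "rot": [0, 0, 1.0], "grip": 0},
    {"slide": [0.0099, -0.0368, 0.002], "rot": [0, 0, 1.0], "grip": 0},
    {"slide": [0.0099, -0.0368, 0.002], "rot": [0, 0, 1.0], "grip": 0},
    {"slide": [0.0099, -0.0368, 0.002], "rot": [0, 0, 1.0], "grip": 0},
    {"slide": [0.0099, -0.0368, 0.002], "rot": [0, 0, 1.0], "grip": 0},
    {"slide": [0.0099, -0.0368, 0.002], "rot": [0, 0, 0.3], "grip": 0},
  ],
)

```text
time: 6.4
ee_pos: [0.5884, -0.0014, 0.1304]
eef_rot: [0.096, 0.995, -0.0, -0.0]
ft_force: [-0.1, -0.3, -1.6]
width: 0.0096
grip_force: 45.0
```

```bash
python3 - <<'E'
from h import *
t,s=shot('top'),shot('side');st=sensors.read_state();e=st['ee_pos'];q=st['eef_rot'];print(e,q,st['ft_force'])
yaw=2*np.arctan2(q[1],q[0])-np.pi;print(np.degrees(yaw))
R=np.load('R.npy')
v=[e[0],e[1],yaw];dz=e[2]-.0145
pol=[(place(v,P)+[0,0,dz],(0,255,255)) for P in BR]+[(place(R[1],P),(0,255,0)) for P in UP]
A=[overlay(p,pol,None,l,tt,66,80,6) for p,l,tt in((t,312,155),(s,312,190))]
cv2.imwrite('pics/o2.png',np.hstack(A))
E
```

```text
[ 0.5892 -0.0059  0.13  ] [ 0.1     0.995  -0.0012 -0.0001] [-0.6915 -0.9645 -3.0098]
-11.480671526473303
```

View pics/o2.png

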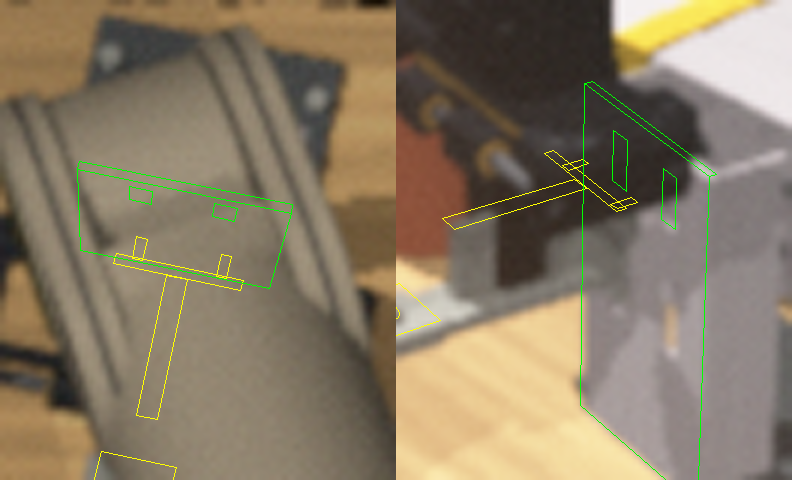

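The top view is blocked by the forearm. In the side view the gripper body hides the claws, with only the arm and eye showing at lower left. I'll check the measured pose again and overlay the underside.

```bash
python3 - <<'E'
from h import *
for i in range(4):
    s=shot('side');st=sensors.read_state();print(st['time'],st['ee_pos'],st['eef_rot'],st['ft_force'],np.abs(st['joint_vel']).max())
e=st['ee_pos'];q=st['eef_rot']
yaw=2*np.arctan2(q[1],q[0])-np.pi
R=np.load('R.npy');v=[e[0],e[1],yaw];dz=e[2]-.0145
B=BR+[rect(-78,45,-15,15,0),rect(40,45,-30,30,0)]
pol=[(place(v,P)+[0,0,dz],(0,255,255)) for P in B]+[(place(R[1],P),(0,255,0)) for P in UP]
overlay(s,pol,'pics/o3.png',290,195,110,80,7)
E
```

```text
6.55 [ 0.5886 -0.0029  0.13  ] [ 0.0988  0.9951 -0.0004 -0.0003] [-0.8867  1.2026 -2.45  ] 0.041631108821856
6.6 [ 0.5883 -0.0007  0.13  ] [ 0.0975  0.9952  0.0001 -0.0003] [-1.5631  0.4317 -3.0339] 0.02579812838678353
6.65 [0.5882 0.0005 0.1301] [ 0.0966  0.9953  0.0002 -0.0002] [ 0.6014  0.5907 -2.6009] 0.01850726217237494
6.7 [0.5882 0.0011 0.13  ] [ 0.096   0.9954  0.0002 -0.0001] [ 0.1601  0.4755 -2.4519] 0.010902528973453198
```

View pics/o3.png

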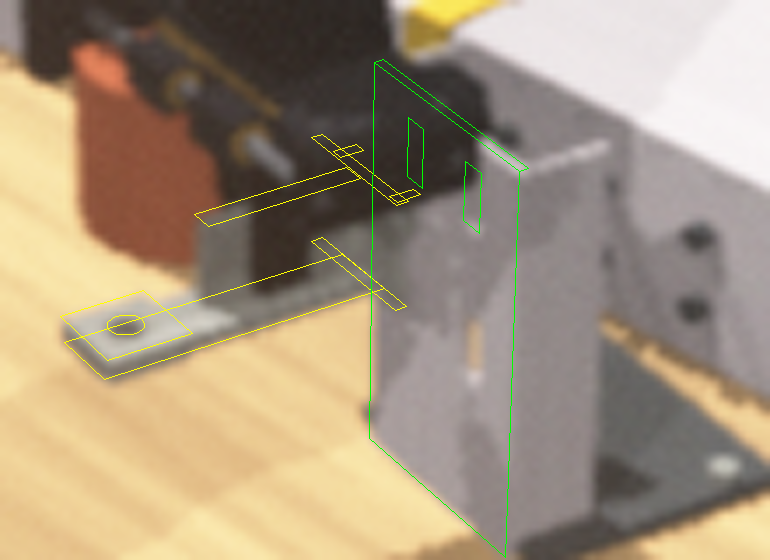

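It was an overshoot ringing that has now settled. The model matches the eye to about 1 px. Remaining error is +2.8 mm lateral, with the rear face 35 mm from the plate. Correct and advance 30 mm.

>>> arm_command(
  steps=[
    {"slide": [-0.0005, -0.0027, 0], "rot": [0, 0, 0], "grip": 0},
    {"slide": [0.0049, -0.00096, 0], "rot": [0, 0, 0], "grip": 0},
    {"slide": [0.0049, -0.00096, 0], "rot": [0, 0, 0], "grip": 0},
    {"slide": [0.0049, -0.00096, 0], "rot": [0, 0, 0], "grip": 0},
    {"slide": [0.0049, -0.00096, 0], "rot": [0, 0, 0], "grip": 0},
    {"slide": [0.0049, -0.00096, 0], "rot": [0, 0, 0], "grip": 0},
    {"slide": [0.0049, -0.00096, 0], "rot": [0, 0, 0], "grip": 0},
    {"slide": [0, 0, 0], "rot": [0, 0, 0], "grip": 0},
  ],
)

```text
time: 7.7
ee_pos: [0.6178, -0.0085, 0.1295]
eef_rot: [0.097, 0.995, 0.0, -0.0]
ft_force: [-0.2, -0.2, -2.2]
width: 0.0096
grip_force: 45.0
```

>>> arm_command(
  steps=[
    {"slide": [0.002, 0, 0], "rot": [0, 0, 0], "grip": 0},
    {"slide": [0.002, -0.0004, 0], "rot": [0, 0, 0], "grip": 0},
    {"slide": [0.001, 0, 0], "rot": [0, 0, 0], "grip": 0},
    {"slide": [0.001, 0, 0], "rot": [0, 0, 0], "grip": 0},
    {"slide": [0, 0, 0], "rot": [0, 0, 0], "grip": 0},
    {"slide": [0, 0, 0], "rot": [0, 0, 0], "grip": 0},
    {"slide": [0, 0, 0], "rot": [0, 0, 0], "grip": 0},
    {"slide": [0, 0, 0], "rot": [0, 0, 0], "grip": 0},
  ],
)

```text
time: 8.7
ee_pos: [0.622, -0.0087, 0.1293]
eef_rot: [0.097, 0.995, -0.0, -0.002]
ft_force: [-9.7, -0.3, 2.4]
width: 0.0098
grip_force: 45.0
```

Contact came at 34 mm advance as expected for the rear face. Lowering.

>>> arm_command(
  steps=[
    {"slide": [-0.001, 0.0002, -0.002], "rot": [0, 0, 0], "grip": 0},
    {"slide": [0, 0, -0.002], "rot": [0, 0, 0], "grip": 0},
    {"slide": [0, 0, -0.002], "rot": [0, 0, 0], "grip": 0},
    {"slide": [0, 0, -0.002], "rot": [0, 0, 0], "grip": 0},
    {"slide": [0, 0, -0.002], "rot": [0, 0, 0], "grip": 0},
    {"slide": [0, 0, -0.002], "rot": [0, 0, 0], "grip": 0},
    {"slide": [0, 0, 0], "rot": [0, 0, 0], "grip": 0},
    {"slide": [0, 0, 0], "rot": [0, 0, 0], "grip": 0},
  ],
)

```text
time: 9.7
ee_pos: [0.622, -0.0084, 0.1171]
eef_rot: [0.097, 0.995, 0.0, -0.001]
ft_force: [-5.0, 1.5, -3.1]
width: 0.01
grip_force: 45.0
```

>>> arm_command(
  steps=[
    {"slide": [0, 0, -0.001], "rot": [0, 0, 0], "grip": 0},
    {"slide": [0, 0, -0.001], "rot": [0, 0, 0], "grip": 0},
    {"slide": [0, 0, -0.001], "rot": [0, 0, 0], "grip": 0},
    {"slide": [0, 0, -0.001], "rot": [0, 0, 0], "grip": 0},
    {"slide": [0, 0, -0.001], "rot": [0, 0, 0], "grip": 0},
    {"slide": [0, 0, 0], "rot": [0, 0, 0], "grip": 0},
    {"slide": [0, 0, 0], "rot": [0, 0, 0], "grip": 0},
    {"slide": [0, 0, 0], "rot": [0, 0, 0], "grip": 0},
  ],
)

```text
time: 10.7
ee_pos: [0.622, -0.0083, 0.1137]
eef_rot: [0.097, 0.995, -0.0, -0.0]
ft_force: [-12.7, 1.1, 10.0]
width: 0.0095
grip_force: 45.0
```

Contact at the expected home height (TCP z 0.1137). Press a little harder, then release.

>>> arm_command(
  steps=[
    {"slide": [0, 0, -0.001], "rot": [0, 0, 0], "grip": 0},
    {"slide": [0, 0, -0.001], "rot": [0, 0, 0], "grip": 0},
    {"slide": [0, 0, -0.001], "rot": [0, 0, 0], "grip": 0},
    {"slide": [0, 0, 0], "rot": [0, 0, 0], "grip": 0},
    {"slide": [0, 0, 0], "rot": [0, 0, 0], "grip": 0},
    {"slide": [0, 0, 0], "rot": [0, 0, 0], "grip": 0},
    {"slide": [0, 0, 0], "rot": [0, 0, 0], "grip": 0},
    {"slide": [0, 0, 0], "rot": [0, 0, 0], "grip": 0},
  ],
)

```text
time: 11.7
ee_pos: [0.6219, -0.0082, 0.1119]
eef_rot: [0.097, 0.995, -0.001, -0.0]
ft_force: [-18.6, 0.2, 20.1]
width: 0.0097
grip_force: 45.0
```

>>> arm_command(
  steps=[
    {"slide": [-0.001, 0, 0.002], "rot": [0, 0, 0], "grip": 0},
    {"slide": [0, 0, 0], "rot": [0, 0, 0], "grip": 0.5},
    {"slide": [0, 0, 0], "rot": [0, 0, 0], "grip": 0.5},
    {"slide": [0, 0, 0], "rot": [0, 0, 0], "grip": 0.5},
    {"slide": [0, 0, 0.04], "rot": [0, 0, 0], "grip": 0.5},
    {"slide": [0, 0, 0.05], "rot": [0, 0, 0], "grip": 0.5},
    {"slide": [-0.02, -0.02, 0.04], "rot": [0, 0, -10], "grip": 0.5},
    {"slide": [-0.02, -0.04, 0.02], "rot": [0, 0, -10], "grip": 0.5},
  ],
)

```text
time: 12.7
ee_pos: [0.582, -0.0671, 0.2641]
eef_rot: [0.269, 0.963, 0.001, 0.002]
ft_force: [0.5, -1.3, -0.0]
width: 0.0436
grip_force: 0.0
```

```bash
python3 - <<'E'
from h import *
t,s=shot('top'),shot('side');st=sensors.read_state();print(st['ee_pos'],st['eef_rot'],st['ft_force'])
R=np.load('R.npy');v=list(place(R[1],[-.045,0,0])[0][:2])+[R[1][2]];print(v)
B=BR+[rect(-78,45,-15,15,0),rect(40,45,-30,30,0)]
pol=[(place(v,P)+[0,0,.1],(0,255,255)) for P in B]+[(place(R[1],P),(0,255,0)) for P in UP]
cv2.imwrite('pics/o4.png',np.hstack([overlay(t,pol,None,305,165,65,80,6),overlay(s,pol,None,308,200,65,80,6)]))
E
```

```text
[ 0.5815 -0.0739  0.2643] [ 0.2734  0.9619 -0.0013  0.0022] [ 0.3025 -0.3771 -0.7957]
[np.float64(0.6217117596999564), np.float64(-0.007644971882260978), np.float64(-0.19365050659291438)]
```

View pics/o4.png

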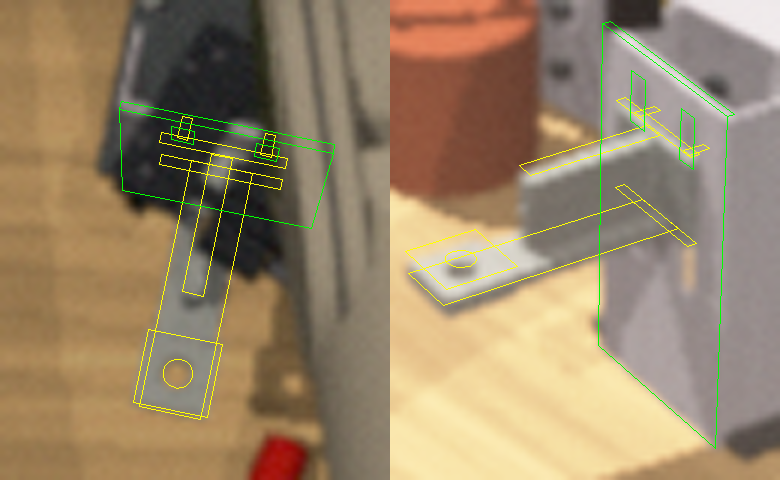

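The bracket hangs in the top slots in both views: eye at top tile (178,373), side tile (460,262), within about 1 px of the home model. Now to the probe.

>>> arm_command(
  steps=[
    {"slide": [-0.0174, -0.0235, 0], "rot": [0, 0, 3.3], "grip": 0.6},
    {"slide": [-0.0174, -0.0235, 0], "rot": [0, 0, 3.3], "grip": 0.6},
    {"slide": [-0.0174, -0.0235, 0], "rot": [0, 0, 3.3], "grip": 0.6},
    {"slide": [-0.0174, -0.0235, 0], "rot": [0, 0, 3.3], "grip": 0.6},
    {"slide": [-0.0174, -0.0235, 0], "rot": [0, 0, 3.3], "grip": 0.6},
    {"slide": [-0.0174, -0.0235, 0], "rot": [0, 0, 3.3], "grip": 0.6},
    {"slide": [-0.0174, -0.0235, -0.02], "rot": [0, 0, 0], "grip": 0.6},
    {"slide": [-0.0174, -0.0235, -0.02], "rot": [0, 0, 0], "grip": 0.6},
  ],
)

```text
time: 13.8
ee_pos: [0.442, -0.2573, 0.2211]
eef_rot: [0.098, 0.995, -0.0, 0.0]
ft_force: [0.8, -0.2, -0.0]
width: 0.0523
grip_force: 0.0
```

```bash
python3 - <<'E'
from h import *
for i in range(5): s=shot('side')
t=shot('top');st=sensors.read_state();print(st['ee_pos'],st['eef_rot'],st['time'])
R=np.load('R.npy');v=list(place(R[1],[-.045,0,0])[0][:2])+[R[1][2]]
pol=[]
for p,l,tt in((t,305,185),(s,308,205)):
  pass
tiles([(t,312,190),(s,310,215)],'pics/t5.png',s=8,w=48,h=60)
for p in(t,s): print(proj(p,place(v,np.array([-.06,0,.01]))+[0,0,.1]))
E
```

```text
[ 0.4433 -0.2558  0.2221] [0.0976 0.9952 0.     0.0005] 14.1
[[334.1626 226.7669]]
[[319.334  242.6559]]
```

View pics/t5.png

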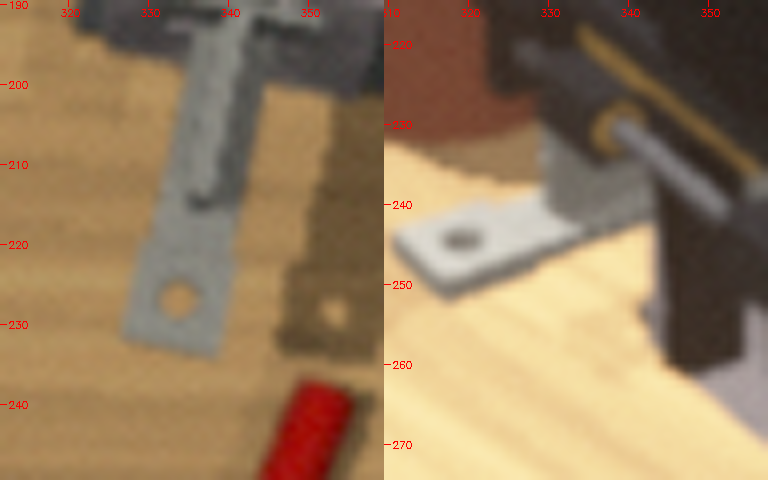

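The eye hole shows clearly: top (333.9,226.75) matches the home model, and side (319.5,244.5) is about 1.3 px low, which fits a slight natural droop on the claws. Now grasp the probe.

>>> arm_command(
  steps=[
    {"slide": [-0.001, -0.004, -0.02], "rot": [0, 0, 0], "grip": 0.6},
    {"slide": [0, 0, -0.03], "rot": [0, 0, 0], "grip": 0.6},
    {"slide": [0, 0, -0.03], "rot": [0, 0, 0], "grip": 0.6},
    {"slide": [0, 0, -0.025], "rot": [0, 0, 0], "grip": 0.6},
    {"slide": [0, 0, -0.013], "rot": [0, 0, 0], "grip": 0.6},
    {"slide": [0, 0, 0], "rot": [0, 0, 0], "grip": 0.6},
    {"slide": [0, 0, 0], "rot": [0, 0, 0], "grip": 0.4},
    {"slide": [0, 0, 0], "rot": [0, 0, 0], "grip": 0.2},
  ],
  newtons=30,
)

```text
time: 15.1
ee_pos: [0.4419, -0.261, 0.1045]
eef_rot: [0.098, 0.995, -0.0, 0.001]
ft_force: [-0.4, -0.5, -0.1]
width: 0.0393
grip_force: 0.0
```

>>> arm_command(
  steps=[
    {"slide": [0, 0, 0], "rot": [0, 0, 0], "grip": 0.1},
    {"slide": [0, 0, 0], "rot": [0, 0, 0], "grip": 0.1},
    {"slide": [0, 0, 0], "rot": [0, 0, 0], "grip": 0.1},
    {"slide": [0, 0, 0], "rot": [0, 0, 0], "grip": 0.1},
    {"slide": [0, 0, 0.01], "rot": [0, 0, 0], "grip": 0.1},
    {"slide": [0, 0, 0.03], "rot": [0, 0, 0], "grip": 0.1},
    {"slide": [0, 0, 0.05], "rot": [0, 0, 0], "grip": 0.1},
    {"slide": [0, 0, 0.05], "rot": [0, 0, 0], "grip": 0.1},
  ],
)

```text
time: 16.1
ee_pos: [0.4411, -0.2602, 0.2453]
eef_rot: [0.098, 0.995, 0.0, -0.0]
ft_force: [0.8, -1.2, -1.4]
width: 0.0216
grip_force: 30.0
```

>>> arm_command(
  steps=[
    {"slide": [0.0152, 0.033, 0], "rot": [0, 0, 0], "grip": 0.1},
    {"slide": [0.0152, 0.033, 0], "rot": [0, 0, 0], "grip": 0.1},
    {"slide": [0.0152, 0.033, 0], "rot": [0, 0, 0], "grip": 0.1},
    {"slide": [0.0152, 0.033, 0], "rot": [0, 0, 0], "grip": 0.1},
    {"slide": [0.0152, 0.033, 0], "rot": [0, 0, 0], "grip": 0.1},
    {"slide": [0.0152, 0.033, 0], "rot": [0, 0, 0], "grip": 0.1},
    {"slide": [0.0152, 0.033, -0.005], "rot": [0, 0, 0], "grip": 0.1},
    {"slide": [0.0152, 0.033, -0.01], "rot": [0, 0, 0], "grip": 0.1},
  ],
)

```text
time: 17.1
ee_pos: [0.5634, 0.0044, 0.229]
eef_rot: [0.099, 0.995, 0.0, 0.0]
ft_force: [0.1, -0.9, -2.2]
width: 0.0211
grip_force: 30.0
```

```bash
python3 - <<'E'
from h import *
for i in range(7): s=shot('side')
t=shot('top');st=sensors.read_state();e=st['ee_pos'];print(e,st['eef_rot'],st['time'],st['ft_force'])
for z in(.106,.108,.110): print(z,onplane(t,(333.9,226.75),z)[:2],onplane(s,(319.5,244.5),z)[:2])
f=lambda X:np.r_[proj(t,X)[0]-[333.9,226.75],proj(s,X)[0]-[319.5,244.5]]
r=least_squares(f,[.563,.004,.107]);print(r.x,r.fun)
tip=e-np.array([0,0,.094]);P=np.array([circ(5.5,0),circ(5.5,40),circ(14,75),circ(14,83)])+tip
E=[circ(7,0)+r.x]
pol=[(q,(0,255,255)) for q in P]+[(E[0],(0,255,0))]
cv2.imwrite('pics/o6.png',np.hstack([overlay(t,pol,None,310,190,48,60,8),overlay(s,pol,None,295,200,48,60,8)]))
E
```

```text
[0.5629 0.0021 0.2289] [ 0.0993  0.9951 -0.0003  0.0001] 17.5 [-0.323  -1.45   -1.7471]
0.106 [0.5635 0.0046] [0.5613 0.0015]
0.108 [0.5632 0.0046] [ 0.5592 -0.0008]
0.11 [0.5629 0.0047] [ 0.5571 -0.0032]
[0.5639 0.0046 0.1035] [ 0.0091 -0.0119 -0.0136  0.0022]
```

View pics/o6.png

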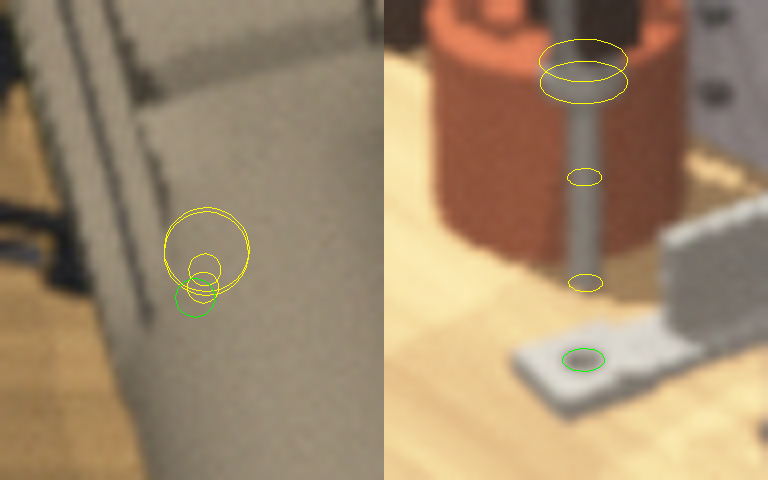

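The side view confirms the probe model: rod tip at (584,288) lies over the eye at (583,360) and agrees with the kinematics. Combining the estimates, the eye is at about (0.5633,0.0037), so shift slightly and lower to just above it.

>>> arm_command(
  steps=[
    {"slide": [0.0004, 0.0016, -0.005], "rot": [0, 0, 0], "grip": 0.1},
    {"slide": [0, 0, -0.006], "rot": [0, 0, 0], "grip": 0.1},
    {"slide": [0, 0, -0.006], "rot": [0, 0, 0], "grip": 0.1},
    {"slide": [0, 0, -0.004], "rot": [0, 0, 0], "grip": 0.1},
    {"slide": [0, 0, 0], "rot": [0, 0, 0], "grip": 0.1},
    {"slide": [0, 0, 0], "rot": [0, 0, 0], "grip": 0.1},
    {"slide": [0, 0, 0], "rot": [0, 0, 0], "grip": 0.1},
    {"slide": [0, 0, 0], "rot": [0, 0, 0], "grip": 0.1},
  ],
)

```text
time: 18.5
ee_pos: [0.5634, 0.0049, 0.2077]
eef_rot: [0.098, 0.995, 0.0, 0.0]
ft_force: [0.6, -0.7, -1.7]
width: 0.0211
grip_force: 30.0
```

>>> arm_command(
  steps=[
    {"slide": [0, -0.001, -0.001], "rot": [0, 0, 0], "grip": 0.1},
    {"slide": [0, 0, -0.002], "rot": [0, 0, 0], "grip": 0.1},
    {"slide": [0, 0, -0.002], "rot": [0, 0, 0], "grip": 0.1},
    {"slide": [0, 0, -0.002], "rot": [0, 0, 0], "grip": 0.1},
    {"slide": [0, 0, -0.002], "rot": [0, 0, 0], "grip": 0.1},
    {"slide": [0, 0, -0.001], "rot": [0, 0, 0], "grip": 0.1},
    {"slide": [0, 0, 0], "rot": [0, 0, 0], "grip": 0.1},
    {"slide": [0, 0, 0], "rot": [0, 0, 0], "grip": 0.1},
  ],
)

```text
time: 19.5
ee_pos: [0.5634, 0.0039, 0.1977]
eef_rot: [0.098, 0.995, 0.0, 0.0]
ft_force: [0.3, 0.3, -2.2]
width: 0.0205
grip_force: 30.0
```

>>> arm_command(
  steps=[
    {"slide": [0, 0, -0.002], "rot": [0, 0, 0], "grip": 0.1},
    {"slide": [0, 0, -0.002], "rot": [0, 0, 0], "grip": 0.1},
    {"slide": [0, 0, -0.002], "rot": [0, 0, 0], "grip": 0.1},
    {"slide": [0, 0, -0.002], "rot": [0, 0, 0], "grip": 0.1},
    {"slide": [0, 0, -0.002], "rot": [0, 0, 0], "grip": 0.1},
    {"slide": [0, 0, 0], "rot": [0, 0, 0], "grip": 0.1},
    {"slide": [0, 0, 0], "rot": [0, 0, 0], "grip": 0.1},
    {"slide": [0, 0, 0], "rot": [0, 0, 0], "grip": 0.1},
  ],
)

```text
time: 20.5
ee_pos: [0.5634, 0.004, 0.1876]
eef_rot: [0.098, 0.995, 0.0, 0.0]
ft_force: [-0.0, -0.3, -2.0]
width: 0.0217
grip_force: 30.0
```

No force with the tip 10 mm below the eye's top, so the rod is in the hole. Continue down.

>>> arm_command(
  steps=[
    {"slide": [0, 0, -0.006], "rot": [0, 0, 0], "grip": 0.1},
    {"slide": [0, 0, -0.007], "rot": [0, 0, 0], "grip": 0.1},
    {"slide": [0, 0, -0.007], "rot": [0, 0, 0], "grip": 0.1},
    {"slide": [0, 0, -0.007], "rot": [0, 0, 0], "grip": 0.1},
    {"slide": [0, 0, -0.007], "rot": [0, 0, 0], "grip": 0.1},
    {"slide": [0, 0, -0.007], "rot": [0, 0, 0], "grip": 0.1},
    {"slide": [0, 0, -0.007], "rot": [0, 0, 0], "grip": 0.1},
    {"slide": [0, 0, -0.005], "rot": [0, 0, 0], "grip": 0.1},
  ],
)

```text
time: 21.5
ee_pos: [0.5632, 0.0039, 0.1341]
eef_rot: [0.098, 0.995, 0.0, -0.0]
ft_force: [0.0, 1.1, -1.8]
width: 0.0213
grip_force: 30.0
```

>>> arm_command(
  steps=[
    {"slide": [0, 0, -0.001], "rot": [0, 0, 0], "grip": 0.1},
    {"slide": [0, 0, -0.001], "rot": [0, 0, 0], "grip": 0.1},
    {"slide": [0, 0, -0.001], "rot": [0, 0, 0], "grip": 0.1},
    {"slide": [0, 0, -0.001], "rot": [0, 0, 0], "grip": 0.1},
    {"slide": [0, 0, 0], "rot": [0, 0, 0], "grip": 0.1},
    {"slide": [0, 0, 0], "rot": [0, 0, 0], "grip": 0.1},
    {"slide": [0, 0, 0], "rot": [0, 0, 0], "grip": 0.1},
    {"slide": [0, 0, 0], "rot": [0, 0, 0], "grip": 0.1},
  ],
)

```text
time: 22.5
ee_pos: [0.5634, 0.0039, 0.1306]
eef_rot: [0.098, 0.995, 0.0, 0.0]
ft_force: [0.3, -0.2, -1.1]
width: 0.0214
grip_force: 30.0
```

>>> arm_command(
  steps=[
    {"slide": [0, 0, -0.001], "rot": [0, 0, 0], "grip": 0.1},
    {"slide": [0, 0, -0.001], "rot": [0, 0, 0], "grip": 0.1},
    {"slide": [0, 0, -0.001], "rot": [0, 0, 0], "grip": 0.1},
    {"slide": [0, 0, 0], "rot": [0, 0, 0], "grip": 0.1},
    {"slide": [0, 0, 0], "rot": [0, 0, 0], "grip": 0.1},
    {"slide": [0, 0, 0], "rot": [0, 0, 0], "grip": 0.1},
    {"slide": [0, 0, 0], "rot": [0, 0, 0], "grip": 0.1},
    {"slide": [0, 0, 0], "rot": [0, 0, 0], "grip": 0.1},
  ],
)

```text
time: 23.5
ee_pos: [0.5634, 0.0039, 0.1276]
eef_rot: [0.098, 0.995, 0.0, 0.0]
ft_force: [-0.7, 0.4, -2.0]
width: 0.021
grip_force: 30.0
```

>>> arm_command(
  steps=[
    {"slide": [0, 0, -0.001], "rot": [0, 0, 0], "grip": 0.1},
    {"slide": [0, 0, -0.001], "rot": [0, 0, 0], "grip": 0.1},
    {"slide": [0, 0, -0.001], "rot": [0, 0, 0], "grip": 0.1},
    {"slide": [0, 0, 0], "rot": [0, 0, 0], "grip": 0.1},
    {"slide": [0, 0, 0], "rot": [0, 0, 0], "grip": 0.1},
    {"slide": [0, 0, 0], "rot": [0, 0, 0], "grip": 0.1},
    {"slide": [0, 0, 0], "rot": [0, 0, 0], "grip": 0.1},
    {"slide": [0, 0, 0], "rot": [0, 0, 0], "grip": 0.1},
  ],
)

```text
time: 24.5
ee_pos: [0.5634, 0.004, 0.1246]
eef_rot: [0.098, 0.995, 0.0, 0.0]
ft_force: [-1.4, 0.1, 1.5]
width: 0.0211
grip_force: 30.0
```

Contact at about 3 N, so the collar is on the eye. Release and withdraw.

>>> arm_command(
  steps=[
    {"slide": [0, 0, 0], "rot": [0, 0, 0], "grip": 0.3},
    {"slide": [0, 0, 0], "rot": [0, 0, 0], "grip": 0.45},
    {"slide": [0, 0, 0], "rot": [0, 0, 0], "grip": 0.6},
    {"slide": [0, 0, 0], "rot": [0, 0, 0], "grip": 0.6},
    {"slide": [0, 0, 0.03], "rot": [0, 0, 0], "grip": 0.6},
    {"slide": [0, 0, 0.05], "rot": [0, 0, 0], "grip": 0.6},
    {"slide": [0, 0, 0.05], "rot": [0, 0, 0], "grip": 0.6},
    {"slide": [-0.01, 0.04, 0.02], "rot": [0, 0, 0], "grip": 0.6},
  ],
)

```text
time: 25.5
ee_pos: [0.5549, 0.0415, 0.2772]
eef_rot: [0.101, 0.995, -0.0, 0.002]
ft_force: [0.7, 0.6, -0.6]
width: 0.0523
grip_force: 0.0
```

>>> arm_command(
  steps=[
    {"slide": [-0.01, 0.05, 0], "rot": [0, 0, 0], "grip": 0.6},
    {"slide": [-0.01, 0.05, 0], "rot": [0, 0, 0], "grip": 0.6},
    {"slide": [-0.01, 0.05, 0], "rot": [0, 0, 0], "grip": 0.6},
    {"slide": [-0.01, 0.05, 0], "rot": [0, 0, 0], "grip": 0.6},
    {"slide": [0, 0.03, 0], "rot": [0, 0, 0], "grip": 0.6},
    {"slide": [0, 0, 0], "rot": [0, 0, 0], "grip": 0.6},
    {"slide": [0, 0, 0], "rot": [0, 0, 0], "grip": 0.6},
    {"slide": [0, 0, 0], "rot": [0, 0, 0], "grip": 0.6},
  ],
)

```text
time: 26.5
ee_pos: [0.514, 0.2725, 0.2745]
eef_rot: [0.099, 0.995, -0.0, 0.0]
ft_force: [-0.5, -0.1, 0.8]
width: 0.0521
grip_force: 0.0
```

```bash
python3 - <<'E'
from h import *
s=shot('side');t=shot('top');st=sensors.read_state();print(st['ee_pos'],st['ft_force'],st['time'])
R=np.load('R.npy');v=list(place(R[1],[-.045,0,0])[0][:2])+[R[1][2]]
tiles([(t,306,168),(s,306,200)],'pics/t7.png',s=6,w=66,h=85)
E
```

```text
[0.5138 0.2728 0.2746] [-0.3559  0.1032 -0.0281] 26.6
```

View pics/t7.png

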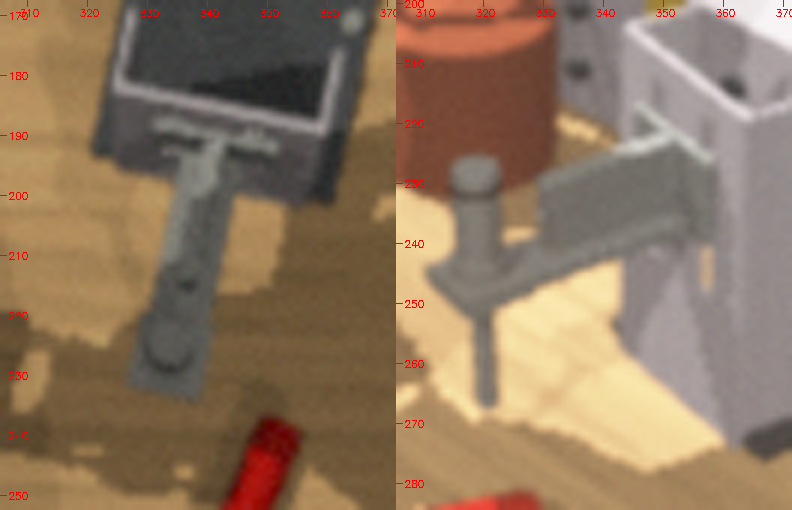

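The final picture shows the bracket's plate top at side (346,217), the fully-home prediction. The collar is seated on the eye and the rod comes out below it at (320,265). The arm is clear, so I'm handing in.

```bash
python3 -c "
from bench import order
print(order.close_job())"
```

```text
the job is handed in; nothing more can be done
None
```

The bracket hangs fully home in the top slots, with a slight droop on its claws, and the long probe's rod is through the eye with its collar resting on it; everything is released and the job was handed in at about 27 s, verdict not shown.

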